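Blank off a push-fit water manifold and tug-test the plug

ROBOT

A 7-joint arm with a two-finger parallel gripper is mounted at the origin on a cart in front of the work surface, level with it; the furniture and walls round the work are solid. World frame = base frame: x ahead of the robot, y to its left, z up, the work surface at z = 0. Lengths are in m, angles in degrees, forces in N, time in s.
With the tool pointing down it reaches from about 0.35 to 0.9 m from the base axis. Payload 19.9 kg.
Tool frame: the origin (TCP) lies at the very end of the fingers, on their centre line; the grasp point (between the pads) lies 19 mm behind it; x points along the fingers, y is the direction in which the jaws open and shut, and the axes are right-handed (so a half turn about x gives the same grasp; the last joint's range is limited). The gripper opens to 94 mm and grips with 3 to 60 N. Pads are 16 mm wide; open, the fingers measure 119 mm over their backs; the gripper's body (75 mm by 177 mm) begins 78 mm behind the grasp point.
Start: joints at [-69.929, 23.915, -0.59, 92.452, 0.269, 63.638, -3.037], TCP at [0.239, 0.578, 0.205] pointing down, gripper open.
Joint ranges: [-161.28, 161.28], [-22.2, 115.67], [-73.04, 71.86], [3.21, 147.25], [-68.34, 248.33], [10.77, 114.83], [-161.83, 161.83]. Speed limits (degrees/s): [108.29, 108.29, 136.94, 136.94, 172.46, 172.46, 172.46].

INTERFACE

Orientations are given as a 3x3 rotation matrix whose columns are the frame's x, y, z axes.
In Python, from bench import manip gives the robot as it stands.
- The arm moves only by the tool move_arm, never from a script. Its arguments are lists of equal length, an entry for each row: "translation": the shift along the tool's x, y, z normalised to -1 to 1, where 1 is 0.5 m, a list of three; "twist": the turn about the tool's x normalised to -1 to 1, where 1 is 2 pi rad; "hand": the finger opening in mm, from 0 to 94. A call has 1 to 8 rows; each row shifts and turns the pose as measured when the row begins, along the tool's axes as they then stand; what a row does not reach is not made up. A row lasts 1/10 s, in which the tool goes at most 50 mm and 8.59 degrees, less where a joint would pass 70% of its speed; a pose out of reach is approached as far as the arm can. A call with a number of a shift or a turn outside -1 to 1 is refused whole. A call with a gripper value outside its range is refused whole. The fingers move at their own pace and stop on an object; "force" is the grip in N (left out, the last holds). Time passes only in rows, so rows that do not move let the fingers close. It gives the time, the measured TCP pose, the force and the opening at its end, in the units of the state.
- manip.read_state(): the state, without advancing time (a new reading comes with each control period).
- manip.grab_frame(name): name is "side" or "top"; returns a dict with "color" (420x560x3 uint8, red, green, blue), "depth" (420x560 float32, m along the optical axis (not along the pixel's ray), 0 where there is no reading), "vfov" (degrees; the focal length in pixels is half the picture's height over the tangent of half this angle, whatever the lens; pixels are square), "cx", "cy" (the principal point, pixels), "rvec" (rotation vector, rad) and "tvec" (3), from world to camera coordinates, as OpenCV has them. Camera axes: x right, y down, z forward; pixel columns grow to the right and rows downward; lengths in m; the calibration is good to about 2 mm. A picture is of the moment at which its call begins.
- manip.hand_in(): hands the job in, once; it reports no verdict.
Trained networks look in the newest picture that a camera, given by its name, has taken for a name from the list of things; names that differ only in an ending like _2 or _b are one class to them, and where a whole thing is asked for, a point or a joint stands for the part that bears it (a point fixed in the world has none). Each returns a list of dicts, best first, with "score" (0 to 1); they miss things now and then, are a little off and sometimes report something else, mostly with a low value. They report only what shows in the picture. A call takes as long as a camera call. They do not tell look-alikes from the thing itself.
- manip.boxes_of(target, camera): "rect" ([left, top, width, height] in pixels, round what is visible of it).
- manip.landmark_of(target, camera): "uv" ([column, row] in pixels: a listed point, or the origin of a listed thing).
The state is a dict: "time": time; "joints": joint angles; "qd": joint speeds; "tau": joint torques, N m; "position": TCP position; "tool_rot": TCP orientation; "contact_force": force on the tool from outside, world axes, zero at the start; "ft_torque": the same for the moment, N m; "width": finger opening in m.
Only numpy, scipy, OpenCV 4.12 (cv2) and the standard library are available. Lean on these libraries where they do the work, as an engineer would, in place of code of your own. Each camera call takes 0.05 s, during which the arm holds its last target.

TASK

Push the thick stop-end plug into the open port of the water manifold until it has clicked past the grab ring and stops, without ramming it. Then, still holding its head, tug it straight up with about 12 newtons (never as much as 18) for about a second to confirm that the ring holds it. Let go and leave it upright in the port, and leave the thin plug standing where it is.

Things in the scene. Friction and masses are not known exactly. Their poses are not given: they have to be found in the camera images.
- plug: the thick stop-end plug, loose, white plastic, 90 mm tall, about 60 g, standing upright at the start, round about its z axis (up). Origin: centre of its foot. From the foot up: lead-in cone, 14 mm wide at the foot and 22 mm at height 9 mm; 22 mm spigot with a groove near its lower end; thin flange 34 mm wide at height 50 to 54 mm; ribbed cylindrical grip head, 30 mm wide, height 54 to 90 mm
- plug_head (a point): point on the thick plug's axis in its grip head, 74 mm above its foot: the place to grip it
- thin_plug: a similar but thinner white plug, loose, 82 mm tall, 15 mm spigot, 22 mm head: it does not fit, leave it standing. Origin: centre of its foot
- manifold: push-fit water manifold, fixed to a wooden board 170 x 90 x 12 mm that does not move. Origin: on the worktop, below the axis of the open port; z up; x runs along the board from the port to a blanked outlet 68 mm away that is 52 mm high and closed by a ribbed grey cap; a brass inlet stub points to -x
- port_mouth (a point): nominal centre of the open port's mouth, 66 mm up, on the vertical bore axis; white collar 41 mm wide, screwed in more or less deep: its top is up to 4.5 mm higher or lower; bore 23.5 mm. The plug's foot meets four spring teeth 14 to 24 mm below this point; passing them takes 3 to 9 N; they snap into the groove at 31 to 41 mm; then it goes on almost freely to a hard stop at 42 to 44 mm
- collet (a joint): how far the white collar with the grab ring is drawn up, m: 0 at rest, up to 0.008. Pulling a retained plug first takes up 1 to 13 mm of free play, then lifts the collar against a stiff spring: it starts to rise at about 3.4 N and rises 1 mm for every 6 N more; it springs back when the pull ends
Things that resemble listed ones, but are neither listed nor needed, are in the scene too. What is shaped like the plug but turquoise is not meant.

How it is judged:
By the outcome, as a careful person would: the job done as asked, in the order asked, and still so for the second after the job is handed in, with the robot touching nothing.
It also fails if it takes over 51 s, if anything falls off the work surface, if the arm or the gripper's body presses on something with over 40 N, if the wrist force passes 120 N, or if a joint passes its speed limit or range.

## Working session

There is one attempt and no reset: what is moved stays moved. The work goes in short steps, Python scripts to look and compute and a tool call to move; the robot and the scene stay as the last step left them, time stands still between calls to the robot, and variables do not carry over. Pictures are saved under pics/ and viewed, and the job is handed in when it is done.

Besides the shell and the picture viewer there is one more tool, called after ">>>" by a JSON object that holds its "op" and its "data". move_arm: Moves the arm, as the interface text tells. Scaled input: -1 to 1 covers 0.5 m each way for a shift and 2 pi rad each way for a turn. Its arguments: {"type":"object","properties":{"translation":{"type":"array","items":{"type":"array","items":{"type":"number"}}},"twist":{"type":"array","items":{"type":"number"}},"hand":{"type":"array","items":{"type":"number"}},"force":{"type":"number"}},"required":["translation","twist","hand"]}

```bash
mkdir -p pics; ls; cat > h.py <<'E'
from bench import manip
import numpy as np, cv2
def save(f,n):
    cv2.imwrite('pics/'+n,f['color'][:,:,::-1])
def cam(f):
    h=f['color'].shape[0]; F=h/2/np.tan(np.radians(f['vfov'])/2)
    R,_=cv2.Rodrigues(np.array(f['rvec'],float)); return F,R,np.array(f['tvec'],float).ravel()
def ray(f,uv):
    F,R,t=cam(f); d=np.array([(uv[0]-f['cx'])/F,(uv[1]-f['cy'])/F,1.]); return -R.T@t, R.T@d
def deproj(f,uv,z=None):
    o,d=ray(f,uv)
    z=f['depth'][int(round(uv[1])),int(round(uv[0]))] if z is None else z
    return o+d*z
def proj(f,p):
    F,R,t=cam(f); c=R@np.array(p)+t; return np.array([f['cx']+F*c[0]/c[2], f['cy']+F*c[1]/c[2]])
def tri(obs):
    A=np.zeros((3,3));b=np.zeros(3)
    for f,uv in obs:
        o,d=ray(f,uv); d=d/np.linalg.norm(d); P=np.eye(3)-np.outer(d,d); A+=P;b+=P@o
    x=np.linalg.solve(A,b); return x
def atz(f,uv,z):
    o,d=ray(f,uv); return o+d*(z-o[2])/d[2]
E
python3 - <<'E'
from h import *
import pickle
s=manip.read_state(); print(s)
fs={}
for c in('side','top'):
    f=manip.grab_frame(c); fs[c]=f; save(f,c+'0.png'); print(c,f['vfov'],f['cx'],f['cy'],f['rvec'],f['tvec'])
    for t in('plug','thin_plug','manifold'): print(t,[(np.round(b['rect']),round(b['score'],2)) for b in manip.boxes_of(t,c)])
    for t in('plug','plug_head','port_mouth','manifold','thin_plug','collet'):
        try: print(t,[(np.round(b['uv'],1),round(b['score'],2)) for b in manip.landmark_of(t,c)])
        except Exception as e: print(t,e)
pickle.dump(fs,open('f0.pkl','wb'))
E
```

```text
pics
{'time': 0.0, 'joints': array([-69.93060774,  23.94705484,  -0.5920259 ,  92.48616606,
         0.26987659,  63.63854264,  -3.03676531]), 'qd': array([-0.02639066,  0.05587179,  0.05551231, -0.05163065, -0.00269774,
        0.00275219,  0.0781187 ]), 'tau': array([ 5.36164316e-04, -8.51254535e+01,  6.39034454e-01, -4.26006925e+01,
       -4.89315286e-02,  1.85580557e-02,  1.12519260e-04]), 'position': array([0.2384953 , 0.57728757, 0.20483117]), 'tool_rot': array([[-3.85625736e-04,  3.81795494e-01,  9.24246748e-01],
       [-1.16647850e-03,  9.24246017e-01, -3.81795678e-01],
       [-9.99999245e-01, -1.22534420e-03,  8.89431850e-05]]), 'contact_force': array([0.30734696, 1.0463806 , 0.31235877]), 'ft_torque': array([-0.01259981,  0.03703426, -0.02464112]), 'width': 0.09421013656664284}
side 42.877977286304976 282.38861218417105 210.47594599857283 [ 1.1344222   1.94630968 -1.26930195] [ 0.2227024  -0.09548194  1.28145486]
plug [(array([314., 203.,  16.,  56.]), 0.72)]
thin_plug [(array([227., 196.,  17.,  51.]), 0.86), (array([312., 205.,  20.,  52.]), 0.57)]
manifold [(array([20
[... 316 characters left out ...]
fold, plug, plug_head, port_mouth, thin_plug
top 44.07308656608175 269.2422977858049 213.52166403290497 [ 2.01679272 -2.19920176  0.25145694] [0.04328692 0.50718715 0.80431836]
plug [(array([226., 286.,  19.,  22.]), 0.64), (array([219., 242.,  21.,  18.]), 0.56)]
thin_plug [(array([312., 219.,  19.,  18.]), 0.75)]
manifold [(array([186., 128.,  97.,  98.]), 0.66)]
plug [(array([230.8, 259. ]), 0.83), (array([240.4, 297.2]), 0.58)]
plug_head [(array([225.5, 252.5]), 0.74), (array([232.2, 292.9]), 0.54)]
port_mouth [(array([219.8, 177.8]), 0.81)]
manifold [(array([226.5, 186.7]), 0.56)]
thin_plug [(array([318. , 231.9]), 0.52)]
collet it knows: manifold, plug, plug_head, port_mouth, thin_plug
```

```bash
python3 - <<'E'
from h import *
import pickle
fs=pickle.load(open('f0.pkl','rb'))
for c,(x0,y0,x1,y1) in {'side':(180,160,380,340),'top':(150,110,360,330)}.items():
    im=fs[c]['color'][y0:y1,x0:x1,::-1]; cv2.imwrite(f'pics/{c}_crop0.png',cv2.resize(im,None,fx=2.7 if c=='top' else 3,fy=2.7 if c=='top' else 3,interpolation=cv2.INTER_CUBIC))
E
```

```text
(no output)
```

View pics/side0.png

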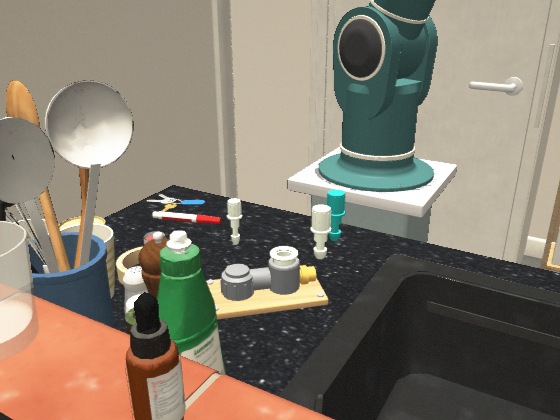

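View pics/top0.png

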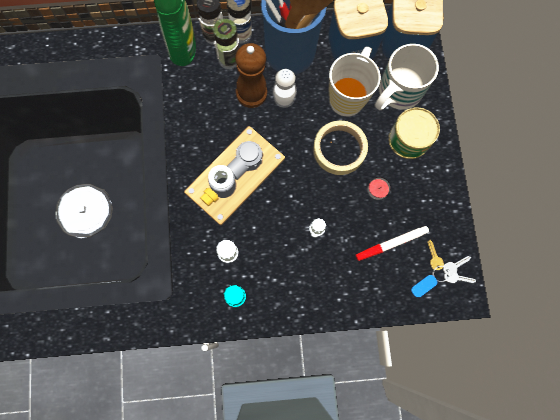

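```bash
sleep 0.1
```

```text
(no output)
```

View pics/side_crop0.png

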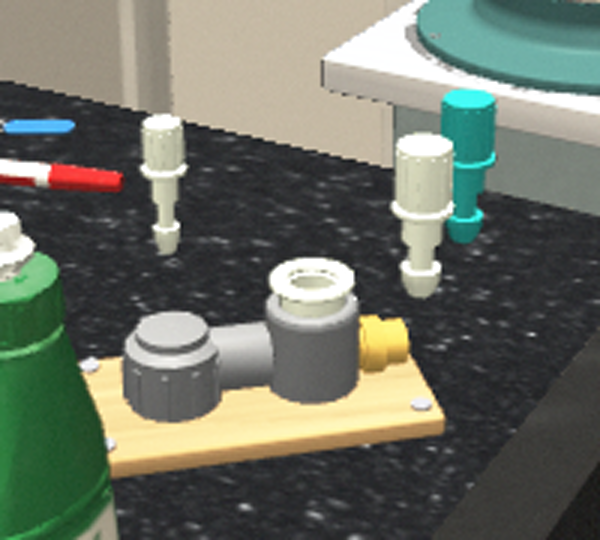

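View pics/top_crop0.png

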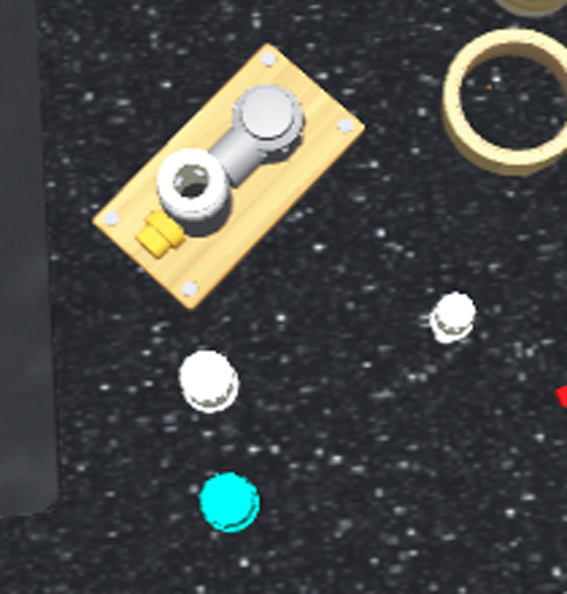

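The thick white plug is at side (320,230) and top (227,250). It could be confused with the turquoise twin at side (336,215), top (235,296), or with the thin white plug at side (235,220), top (318,228). The white one with the wide head, nearest the manifold, is the target. The open port is at side (284,255), top (221,178), next to the yellow stub. The capped outlet is at top (249,152).

```bash
cat >> h.py <<'E'
def cloud(f,mask=None):
    d=f['depth']; F,R,t=cam(f); v,u=np.mgrid[:d.shape[0],:d.shape[1]]
    P=np.stack([(u-f['cx'])/F*d,(v-f['cy'])/F*d,d],-1)
    return (P-t)@R
E
python3 - <<'E'
from h import *
import pickle
fs=pickle.load(open('f0.pkl','rb')); a,b=fs['side'],fs['top']
P=tri([(a,(320.3,215.6)),(b,(225.5,252.5))]); print('head tri',P,proj(a,P),proj(b,P))
Q=tri([(a,(283.1,254.7)),(b,(219.8,177.8))]); print('port tri',Q,proj(a,Q),proj(b,Q))
T=tri([(a,(235.3,242.7)),(b,(318,231.9))]);print('thin foot',T)
for n,f in fs.items():
    C=cloud(f); ok=f['depth']>0
    for nm,c,r in(('plug',P,.035),('port',Q,.035)):
        m=ok&(np.hypot(C[...,0]-c[0],C[...,1]-c[1])<r)
        pts=C[m]; cols=f['color'][m].astype(int)
        for lo,hi in((.0,.05),(.05,.056),(.056,.062),(.062,.068),(.068,.074),(.074,.08),(.08,.087),(.087,.095),(.095,.1)):
            k=(pts[:,2]>lo)&(pts[:,2]<=hi)&(cols.min(1)>120)
            if k.sum()>3:
                q=pts[k]; print(n,nm,lo,k.sum(),q.mean(0).round(4),(q.min(0)[:2]+q.max(0)[:2]).round(4)/2,np.ptp(q,axis=0)[:2].round(4))
E
```

```text
head tri [0.44865682 0.07222398 0.07464099] [322.12110466 215.66642867] [227.1054067  251.59015937]
port tri [0.57637685 0.0746188  0.06420325] [284.55629798 254.83127249] [220.86136975 177.13896831]
thin foot [ 0.47974833 -0.0819446   0.00115685]
side plug 0.0 265 [0.4573 0.0739 0.0247] [0.4484 0.066 ] [0.0326 0.0333]
side plug 0.05 77 [0.4611 0.0761 0.053 ] [0.45505 0.07155] [0.0275 0.0335]
side plug 0.056 67 [0.4611 0.0764 0.0592] [0.4572 0.0736] [0.0198 0.0269]
side plug 0.062 61 [0.4611 0.0762 0.0652] [0.4572 0.0738] [0.0213 0.0272]
side plug 0.068 65 [0.461  0.0762 0.071 ] [0.45775 0.07315] [0.0207 0.0283]
side plug 0.074 69 [0.461  0.0765 0.0771] [0.45705 0.07405] [0.0212 0.0268]
side plug 0.08 75 [0.4609 0.0753 0.0836] [0.4578 0.0725] [0.021  0.0282]
side plug 0.087 123 [0.4536 0.0726 0.0893] [0.45235 0.07235] [0.0299 0.0276]
side port 0.0 468 [0.5898 0.0819 0.0209] [0.58085 0.0781 ] [0.0603 0.0623]
side port 0.05 146 [0.5882 0.0789 0.0546] [0.582   0.07455] [0.0381 0.0419]
side port 0.056 157 [0.5823 0.076  0.0584] [0.5811  0.07375] [0.0361 0.0402]
side port 0.062 130 [0.577
[... 386 characters left out ...]
.4419 0.0733] [0.0109 0.0287]
top plug 0.068 7 [0.4409 0.0668 0.0713] [0.4434  0.06745] [0.0139 0.019 ]
top plug 0.074 16 [0.4412 0.0693 0.0769] [0.4445  0.07075] [0.017  0.0263]
top plug 0.08 47 [0.4495 0.0723 0.0855] [0.45155 0.07225] [0.0289 0.0305]
top plug 0.087 245 [0.4511 0.0725 0.0888] [0.4508 0.0727] [0.0292 0.0286]
top port 0.0 458 [0.5706 0.0642 0.0181] [0.57425 0.07455] [0.0656 0.0696]
top port 0.05 103 [0.5694 0.072  0.0536] [0.5733  0.07525] [0.0339 0.0445]
top port 0.056 34 [0.576  0.0752 0.0583] [0.57425 0.07665] [0.0325 0.0319]
top port 0.062 191 [0.5766 0.075  0.0664] [0.57715 0.07495] [0.0407 0.039 ]
top port 0.068 109 [0.5779 0.0751 0.0689] [0.5772 0.0747] [0.038  0.0376]
```

```bash
cat >> h.py <<'E'
def to(p,s=None):
    s=s or manip.read_state(); d=s['tool_rot'].T@(np.array(p)-s['position']); return d
def show(p=None):
    s=manip.read_state(); print('t',round(s['time'],2),'pos',(s['position']*1000).round(1),'F',s['contact_force'].round(1),'w',round(s['width']*1000,1)); 
    print(s['tool_rot'].round(4).tolist(), s['joints'].round(0))
    if p is not None:
        d=to(p,s); print('delta tool mm',(d*1000).round(1),'norm',(d/0.5).round(4))
E
python3 - <<'E'
from h import *
import pickle
fs=pickle.load(open('f0.pkl','rb')); 
C=cloud(fs['top']); ok=fs['top']['depth']>0
for z in(.1,.12,.15,.18,.2):
    m=ok&(C[...,2]>z); q=C[m]; c=q[:,:2]; 
    d=np.hypot(*(c-[.577,.075]).T); i=d.argmin(); print(z,d[i].round(3),q[i].round(3))
m=ok&(abs(C[...,0]-.38)<.06)&(C[...,2]>.05)&(C[...,1]<.12)&(C[...,1]>0); 
k=m&(fs['top']['color'][...,0]<90); print('turq',C[k].mean(0))
show([.451,.0725,.15])
E
```

```text
0.1 0.164 [0.731 0.018 0.129]
0.12 0.164 [0.731 0.018 0.129]
0.15 0.184 [0.748 0.008 0.154]
0.18 0.237 [ 0.749 -0.088  0.276]
0.2 0.237 [ 0.749 -0.088  0.276]
turq [0.37768936 0.06452122 0.08333874]
t 0.9 pos [238.7 577.6 205.4] F [-0.4  0.   0.3] w 93.9
[[0.0, 0.3818, 0.9242], [-0.0001, 0.9242, -0.3818], [-1.0, -0.0001, 0.0]] [-70.  24.  -1.  92.   0.  64.  -3.]
delta tool mm [  55.5 -385.8  389.1] norm [ 0.1109 -0.7715  0.7783]
```

>>> {"op": "move_arm", "data": {"translation": [[0,-0.064,0.065],[0,-0.064,0.065],[0,-0.064,0.065],[0,-0.064,0.065],[0,-0.064,0.065],[0,-0.064,0.065],[0,-0.064,0.065],[0,-0.064,0.065]], "twist": [0,0,0,0,0,0,0,0], "hand": [70,70,70,70,70,70,70,70]}}

```text
time: 1.7
position: [0.3828, 0.2348, 0.2045]
tool_rot: [[-0.0, 0.374, 0.928], [0.003, 0.928, -0.374], [-1.0, 0.003, -0.001]]
contact_force: [1.1, 1.1, 0.1]
width: 0.0701
```

```bash
python3 -c "
from h import *
show([.451,.0725,.15])"
```

```text
t 1.7 pos [382.8 234.8 204.5] F [1.1 1.1 0.1] w 70.1
[[-0.0003, 0.3736, 0.9276], [0.0031, 0.9276, -0.3736], [-1.0, 0.0027, -0.0015]] [-45.   6.  10. 117.  -1.  58.  34.]
delta tool mm [  54.  -125.2  123.9] norm [ 0.1079 -0.2504  0.2479]
```

>>> {"op": "move_arm", "data": {"translation": [[0,-0.06,0.06],[0,-0.06,0.06],[0,-0.06,0.06],[0,-0.045,0.045],[0,-0.02,0.02],[0,0,0],[0,0,0]], "twist": [0,0,0,0,0,0,0], "hand": [70,70,70,70,70,70,70]}}

```text
time: 2.4
position: [0.4541, 0.0628, 0.2057]
tool_rot: [[0.004, 0.382, 0.924], [0.005, 0.924, -0.382], [-1.0, 0.006, 0.002]]
contact_force: [0.6, 1.2, 1.2]
width: 0.0701
```

```bash
python3 - <<'E'
from h import *
show([.451,.0725,.15])
a=manip.grab_frame('side'); print([(b['uv'],b['score']) for b in manip.landmark_of('port_mouth','side')]); save(a,'side1.png')
b=manip.grab_frame('top'); save(b,'top1.png')
E
```

```text
t 2.4 pos [454.1  62.8 205.7] F [0.6 1.2 1.2] w 70.1
[[0.0037, 0.3816, 0.9243], [0.0047, 0.9243, -0.3817], [-1.0, 0.0058, 0.0017]] [-31.   6.  21. 116.  -3.  58.  59.]
delta tool mm [55.7  7.5 -6.7] norm [ 0.1115  0.015  -0.0133]
[([280.4, 257.9], 0.85)]
```

View pics/side1.png

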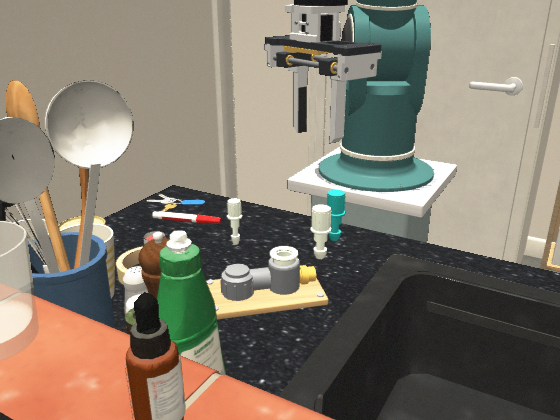

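View pics/top1.png

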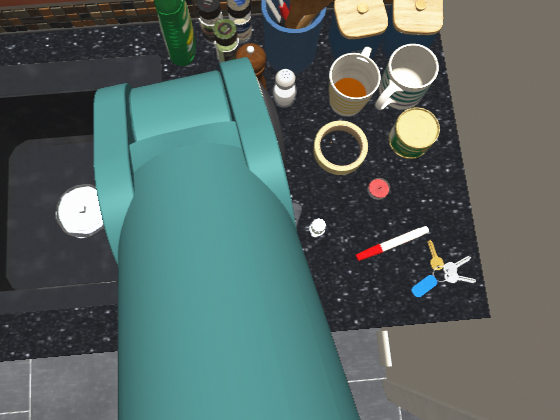

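The side view shows the fingers above the white plug (finger tips around (300,130) and (337,140), plug head at (320,215)). The arm now blocks the top view.

>>> {"op": "move_arm", "data": {"translation": [[0,0.015,-0.013],[0.04,0,0],[0.04,0,0],[0,0,0],[0,0,0]], "twist": [0,0,0,0,0], "hand": [70,70,70,70,70]}}

```text
time: 3.05
position: [0.4496, 0.0794, 0.1656]
tool_rot: [[0.005, 0.374, 0.927], [0.006, 0.927, -0.374], [-1.0, 0.008, 0.002]]
contact_force: [0.1, -0.5, 1.1]
width: 0.07
```

```bash
python3 - <<'E'
from h import *
show([.4512,.0725,.059])
E
```

```text
t 3.05 pos [449.6  79.4 165.6] F [ 0.1 -0.5  1.1] w 70.0
[[0.0045, 0.374, 0.9274], [0.0063, 0.9274, -0.374], [-1.0, 0.0076, 0.0018]] [-32.   9.  20. 119.  -4.  52.  59.]
delta tool mm [106.6  -6.6   3.9] norm [ 0.2132 -0.0131  0.0077]
```

>>> {"op": "move_arm", "data": {"translation": [[0.04,-0.013,0.008],[0.04,0,0],[0.03,0,0],[0,0,0],[0,0,0],[0,0,0]], "twist": [0,0,0,0,0,0], "hand": [70,70,70,70,70,70]}}

```text
time: 3.65
position: [0.4537, 0.0755, 0.1149]
tool_rot: [[0.011, 0.371, 0.929], [0.01, 0.929, -0.371], [-1.0, 0.013, 0.006]]
contact_force: [0.0, -0.2, 0.4]
width: 0.0696
```

```bash
python3 - <<'E'
from h import *
show([.4512,.0725,.059])
E
```

```text
t 3.65 pos [453.7  75.5 114.9] F [ 0.  -0.2  0.4] w 69.6
[[0.0107, 0.3711, 0.9285], [0.0096, 0.9285, -0.3712], [-0.9999, 0.0129, 0.0064]] [-30.  14.  19. 121.  -7.  45.  62.]
delta tool mm [55.8 -4.4 -1.6] norm [ 0.1116 -0.0088 -0.0032]
```

>>> {"op": "move_arm", "data": {"translation": [[0,0,0],[0.01,-0.008,-0.003],[0.01,0,0],[0.01,0,0],[0.01,0,0],[0.01,0,0],[0,0,0],[0,0,0]], "twist": [0,0,0,0,0,0,0,0], "hand": [70,70,70,70,70,70,70,70]}}

```text
time: 4.45
position: [0.4516, 0.0727, 0.0892]
tool_rot: [[0.013, 0.371, 0.929], [0.01, 0.929, -0.371], [-1.0, 0.014, 0.008]]
contact_force: [0.3, 0.8, 0.3]
width: 0.0703
```

```bash
python3 - <<'E'
from h import *
show([.4512,.0725,.059])
E
```

```text
t 4.45 pos [451.6  72.7  89.2] F [0.3 0.8 0.3] w 70.3
[[0.0127, 0.3709, 0.9286], [0.0105, 0.9285, -0.3711], [-0.9999, 0.0144, 0.0079]] [-29.  16.  19. 123.  -9.  41.  64.]
delta tool mm [30.1 -0.8 -0.5] norm [ 0.0603 -0.0015 -0.0011]
```

>>> {"op": "move_arm", "data": {"translation": [[0.012,-0.001,-0.001],[0.012,0,0],[0.012,0,0],[0.012,0,0],[0.011,0,0],[0,0,0],[0,0,0]], "twist": [0,0,0,0,0,0,0], "hand": [70,70,70,70,70,70,70]}}

```text
time: 5.15
position: [0.4512, 0.0727, 0.0568]
tool_rot: [[0.012, 0.371, 0.929], [0.01, 0.929, -0.371], [-1.0, 0.014, 0.008]]
contact_force: [-0.2, -0.3, -1.2]
width: 0.0703
```

```bash
python3 - <<'E'
from h import *
show([.4512,.0725,.059])
a=manip.grab_frame('side'); cv2.imwrite('pics/side2.png',cv2.resize(a['color'][120:300,240:400,::-1],None,fx=3.3,fy=3.3,interpolation=cv2.INTER_CUBIC))
E
```

```text
t 5.15 pos [451.2  72.7  56.8] F [-0.2 -0.3 -1.2] w 70.3
[[0.0123, 0.371, 0.9286], [0.0102, 0.9285, -0.3711], [-0.9999, 0.0141, 0.0076]] [-28.  20.  18. 124. -11.  37.  65.]
delta tool mm [-2.2 -0.2  0.1] norm [-0.0045 -0.0003  0.0001]
```

View pics/side2.png

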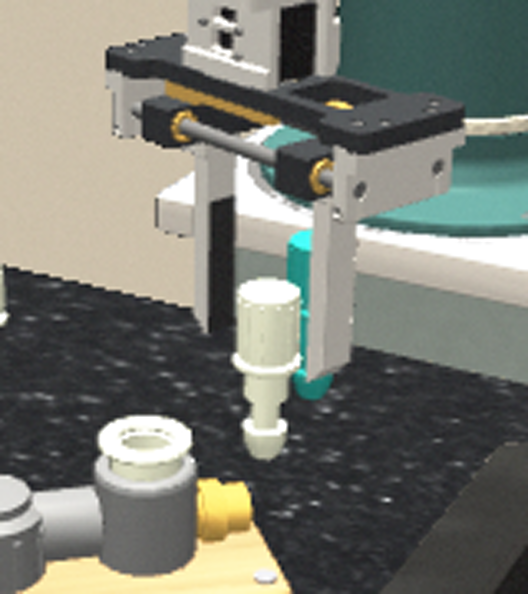

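The fingers straddle the white plug's head, with the turquoise plug behind and clear of them. I'll raise slightly and close.

>>> {"op": "move_arm", "data": {"translation": [[-0.005,0,0],[0,0,0],[0,0,0],[0,0,0],[0,0,0],[0,0,0],[0,0,0],[0,0,0]], "twist": [0,0,0,0,0,0,0,0], "hand": [70,50,36,26,22,22,22,22], "force": 40}}

```text
time: 6.0
position: [0.4517, 0.0728, 0.0604]
tool_rot: [[0.014, 0.371, 0.929], [0.011, 0.929, -0.371], [-1.0, 0.015, 0.009]]
contact_force: [0.1, -0.4, 0.6]
width: 0.0292
```

```bash
python3 - <<'E'
from h import *
show()
a=manip.grab_frame('side'); cv2.imwrite('pics/side3.png',cv2.resize(a['color'][120:300,240:400,::-1],None,fx=3.3,fy=3.3,interpolation=cv2.INTER_CUBIC))
E
```

```text
t 6.0 pos [451.7  72.8  60.4] F [ 0.1 -0.4  0.6] w 29.2
[[0.0138, 0.3709, 0.9286], [0.0109, 0.9286, -0.371], [-0.9998, 0.0152, 0.0088]] [-28.  20.  18. 124. -10.  37.  65.]
```

View pics/side3.png

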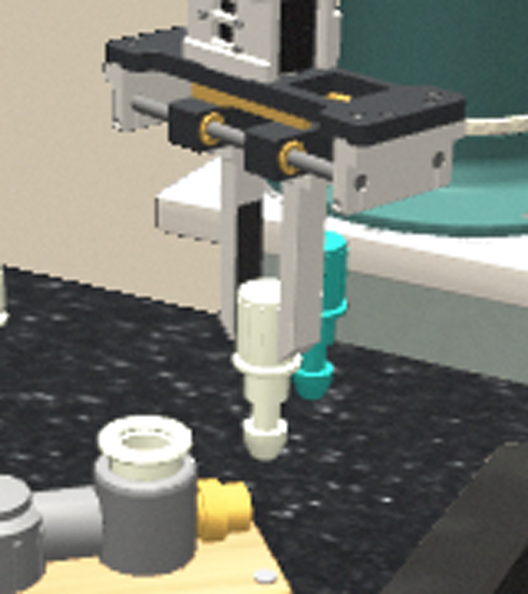

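>>> {"op": "move_arm", "data": {"translation": [[-0.01,0,0],[-0.02,0,0],[-0.03,0,0],[-0.03,0,0],[-0.03,0,0],[-0.03,0,0],[-0.02,0,0],[0,0,0]], "twist": [0,0,0,0,0,0,0,0], "hand": [22,22,22,22,22,22,22,22]}}

```text
time: 6.85
position: [0.4503, 0.0714, 0.1527]
tool_rot: [[0.015, 0.372, 0.928], [0.011, 0.928, -0.372], [-1.0, 0.016, 0.01]]
contact_force: [0.5, 0.6, -0.8]
width: 0.0294
```

```bash
python3 - <<'E'
from h import *
show([.5775,.0747,.15])
E
```

```text
t 6.85 pos [450.3  71.4 152.7] F [ 0.5  0.6 -0.8] w 29.4
[[0.0147, 0.3717, 0.9283], [0.0108, 0.9282, -0.3718], [-0.9998, 0.0155, 0.0096]] [-31.  10.  20. 120.  -5.  50.  60.]
delta tool mm [  4.6  50.3 116.8] norm [0.0092 0.1007 0.2337]
```

>>> {"op": "move_arm", "data": {"translation": [[0,0.01,0.023],[0,0.02,0.046],[0,0.02,0.046],[0,0.02,0.046],[0,0.015,0.036],[0,0.01,0.023],[0,0.005,0.012],[0,0,0]], "twist": [0,0,0,0,0,0,0,0], "hand": [22,22,22,22,22,22,22,22]}}

```text
time: 7.65
position: [0.5839, 0.0747, 0.1489]
tool_rot: [[0.01, 0.37, 0.929], [0.009, 0.929, -0.37], [-1.0, 0.012, 0.006]]
contact_force: [-0.3, 0.3, -1.0]
width: 0.0295
```

```bash
python3 - <<'E'
from h import *
show([.5775,.0747,.15])
E
```

```text
t 7.65 pos [583.9  74.7 148.9] F [-0.3  0.3 -1. ] w 29.5
[[0.0097, 0.3701, 0.9289], [0.0095, 0.9289, -0.3702], [-0.9999, 0.0124, 0.0055]] [-26.  24.  20. 102. -10.  55.  67.]
delta tool mm [-1.2 -2.3 -5.9] norm [-0.0023 -0.0046 -0.0118]
```

>>> {"op": "move_arm", "data": {"translation": [[0,-0.004,-0.01],[0,0,0],[0,0,0],[0,0,0]], "twist": [0,0,0,0], "hand": [22,22,22,22]}}

```text
time: 8.05
position: [0.5763, 0.0747, 0.1483]
tool_rot: [[0.008, 0.37, 0.929], [0.01, 0.929, -0.37], [-1.0, 0.012, 0.004]]
contact_force: [-0.5, -1.0, -1.3]
width: 0.0293
```

```bash
python3 - <<'E'
from h import *
import pickle
show([.5775,.0747,.15])
a=manip.grab_frame('side'); b=manip.grab_frame('top'); save(b,'top4.png')
pickle.dump((a,b),open('f1.pkl','wb'))
cv2.imwrite('pics/side4.png',cv2.resize(a['color'][150:300,210:350,::-1],None,fx=4,fy=4,interpolation=cv2.INTER_CUBIC))
E
```

```text
t 8.05 pos [576.3  74.7 148.3] F [-0.5 -1.  -1.3] w 29.3
[[0.0082, 0.3699, 0.929], [0.0096, 0.929, -0.37], [-0.9999, 0.012, 0.004]] [-26.  24.  20. 103. -10.  55.  67.]
delta tool mm [-1.7  0.5  1.1] norm [-0.0034  0.001   0.0022]
```

View pics/side4.png

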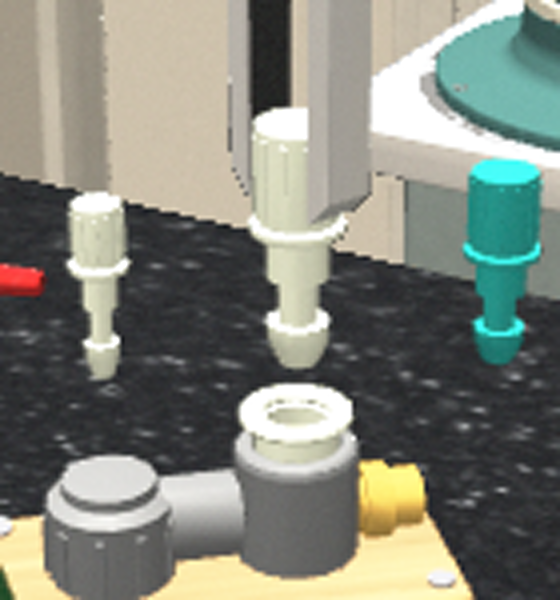

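View pics/top4.png

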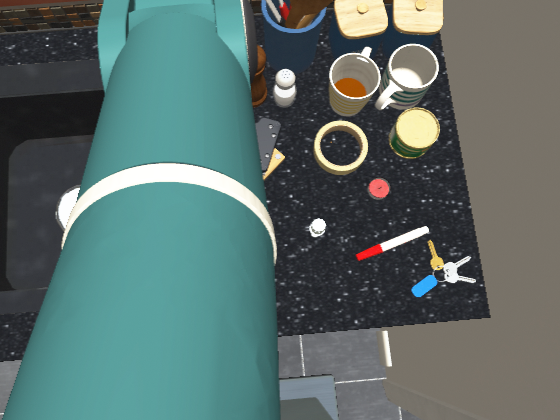

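```bash
cat > fit.py <<'E'
from h import *
from scipy.optimize import least_squares
def fits(a,zoff):
    C=cloud(a); ok=(a['depth']>0)&(a['color'].min(-1)>110)
    near=ok&(np.hypot(C[...,0]-.577,C[...,1]-.0747)<.04)
    r={}
    for nm,lo,hi,R in(('head',zoff+.060,zoff+.086,.015),('flange',zoff+.0505,zoff+.0535,.017),('cone',zoff+.009,zoff+.013,.011),('sleeve',.03,.048,None),('ring',.064,.072,.0205)):
        m=near&(C[...,2]>lo)&(C[...,2]<hi)
        q=C[m]
        if nm=='ring':
            print(nm,len(q),'bbox centre',((q.min(0)+q.max(0))/2).round(4),np.ptp(q,axis=0).round(4),'mean',q.mean(0).round(4)); continue
        if len(q)<8: print(nm,'few',len(q)); continue
        if R is None: f=lambda p:np.hypot(q[:,0]-p[0],q[:,1]-p[1])-p[2]; x0=[.577,.075,.02]
        else: f=lambda p:np.hypot(q[:,0]-p[0],q[:,1]-p[1])-R; x0=[.577,.075]
        s=least_squares(f,x0,loss='soft_l1',f_scale=.001); print(nm,len(q),s.x.round(4),'res',np.abs(s.fun).mean().round(5))
E
python3 - <<'E'
from fit import *
import pickle
a,b=pickle.load(open('f1.pkl','rb'))
fits(a,.0879)
E
```

```text
head 568 [0.5774 0.0807] res 0.00478
flange 60 [0.5742 0.0725] res 0.00084
cone 40 [0.5749 0.073 ] res 0.00086
sleeve 272 [0.5672 0.0644 0.0376] res 0.00379
ring 278 bbox centre [0.5771 0.0743 0.0673] [0.0403 0.0407 0.0064] mean [0.5786 0.0742 0.068 ]
```

>>> {"op": "move_arm", "data": {"translation": [[0.008,0.0005,0.003],[0.008,0,0],[0.008,0,0],[0.006,0,0],[0.004,0,0],[0,0,0],[0,0,0]], "twist": [0,0,0,0,0,0,0], "hand": [22,22,22,22,22,22,22]}}

```text
time: 8.85
position: [0.5781, 0.0745, 0.1295]
tool_rot: [[0.008, 0.37, 0.929], [0.01, 0.929, -0.37], [-1.0, 0.012, 0.004]]
contact_force: [0.3, -0.5, -0.8]
width: 0.0292
```

```bash
python3 - <<'E'
from h import *
show([.5777,.0745,.115])
a=manip.grab_frame('side')
cv2.imwrite('pics/side5.png',cv2.resize(a['color'][150:300,210:350,::-1],None,fx=4,fy=4,interpolation=cv2.INTER_CUBIC))
E
```

```text
t 8.85 pos [578.1  74.5 129.5] F [ 0.3 -0.5 -0.8] w 29.2
[[0.0079, 0.3699, 0.929], [0.0095, 0.929, -0.37], [-0.9999, 0.0118, 0.0038]] [-25.  25.  20. 104. -11.  53.  67.]
delta tool mm [14.5 -0.3 -0.4] norm [ 0.029  -0.0006 -0.0008]
```

View pics/side5.png

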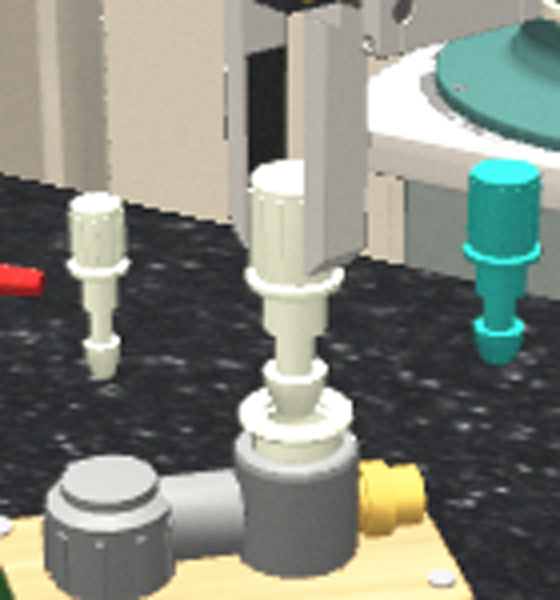

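Viewed from the side, the cone is centred over the collar at crop (296,410). I'll descend in small rows and watch the force.

>>> {"op": "move_arm", "data": {"translation": [[0.004,0,-0.0005],[0.004,0,0],[0.004,0,0],[0.004,0,0],[0,0,0]], "twist": [0,0,0,0,0], "hand": [22,22,22,22,22]}}

```text
time: 9.4
position: [0.5781, 0.0748, 0.1211]
tool_rot: [[0.009, 0.37, 0.929], [0.01, 0.929, -0.37], [-1.0, 0.012, 0.004]]
contact_force: [-0.1, 0.6, -0.8]
width: 0.0294
```

```bash
python3 -c "
from h import *
show([.5777,.0745,.115])"
```

```text
t 9.4 pos [578.1  74.8 121.1] F [-0.1  0.6 -0.8] w 29.4
[[0.0085, 0.3698, 0.9291], [0.0097, 0.929, -0.3699], [-0.9999, 0.0122, 0.0043]] [-25.  26.  19. 104. -11.  52.  68.]
delta tool mm [ 6.1 -0.4 -0.3] norm [ 0.0122 -0.0009 -0.0005]
```

>>> {"op": "move_arm", "data": {"translation": [[0.004,0,0],[0.004,0,0],[0.004,0,0],[0,0,0]], "twist": [0,0,0,0], "hand": [22,22,22,22]}}

```text
time: 9.8
position: [0.5781, 0.0748, 0.1145]
tool_rot: [[0.008, 0.37, 0.929], [0.01, 0.929, -0.37], [-1.0, 0.012, 0.004]]
contact_force: [0.1, -1.1, -0.5]
width: 0.0295
```

```bash
python3 -c "
from h import *
show([.5777,.0745,.115])"
```

```text
t 9.8 pos [578.1  74.8 114.5] F [ 0.1 -1.1 -0.5] w 29.5
[[0.0084, 0.3698, 0.9291], [0.0097, 0.929, -0.3699], [-0.9999, 0.0121, 0.0042]] [-25.  26.  19. 104. -11.  51.  68.]
delta tool mm [-0.5 -0.4 -0.3] norm [-0.001  -0.0009 -0.0005]
```

>>> {"op": "move_arm", "data": {"translation": [[0.004,0,0],[0.004,0,0],[0.004,0,0],[0,0,0]], "twist": [0,0,0,0], "hand": [22,22,22,22]}}

```text
time: 10.2
position: [0.5784, 0.0749, 0.1083]
tool_rot: [[0.009, 0.37, 0.929], [0.01, 0.929, -0.37], [-1.0, 0.013, 0.005]]
contact_force: [-0.6, -0.0, 0.1]
width: 0.0292
```

```bash
python3 -c "
from h import *
show([.5777,.0745,.115])"
```

```text
t 10.2 pos [578.4  74.9 108.3] F [-0.6 -0.   0.1] w 29.2
[[0.009, 0.3698, 0.9291], [0.0099, 0.929, -0.3699], [-0.9999, 0.0125, 0.0047]] [-25.  27.  19. 105. -12.  50.  68.]
delta tool mm [-6.7 -0.6 -0.5] norm [-0.0133 -0.0011 -0.001 ]
```

>>> {"op": "move_arm", "data": {"translation": [[0.004,-0.0005,-0.0005],[0.004,0,0],[0.004,0,0]], "twist": [0,0,0], "hand": [22,22,22]}}

```text
time: 10.5
position: [0.579, 0.0749, 0.1032]
tool_rot: [[0.011, 0.37, 0.929], [0.01, 0.929, -0.37], [-1.0, 0.014, 0.006]]
contact_force: [-1.7, 0.3, 4.9]
width: 0.0296
```

```bash
python3 -c "
from h import *
show([.5777,.0745,.115])"
```

```text
t 10.5 pos [579.   74.9 103.2] F [-1.7  0.3  4.9] w 29.6
[[0.011, 0.3699, 0.929], [0.0104, 0.929, -0.37], [-0.9999, 0.0138, 0.0063]] [-25.  27.  19. 105. -12.  49.  68.]
delta tool mm [-11.9  -0.7  -1. ] norm [-0.0237 -0.0013 -0.0019]
```

>>> {"op": "move_arm", "data": {"translation": [[0.004,-0.001,-0.002],[0.004,0,-0.0005],[0.004,0,-0.0005]], "twist": [0,0,0], "hand": [22,22,22]}}

```text
time: 10.8
position: [0.5779, 0.075, 0.0971]
tool_rot: [[0.012, 0.37, 0.929], [0.011, 0.929, -0.37], [-1.0, 0.014, 0.008]]
contact_force: [0.4, -0.5, 3.4]
width: 0.0295
```

```bash
python3 -c "
from h import *
show([.5777,.0745,.115])"
```

```text
t 10.8 pos [577.9  75.   97.1] F [ 0.4 -0.5  3.4] w 29.5
[[0.0123, 0.37, 0.929], [0.0106, 0.9289, -0.3701], [-0.9999, 0.0144, 0.0075]] [-25.  27.  19. 105. -12.  49.  68.]
delta tool mm [-17.9  -0.3   0.2] norm [-0.0358 -0.0006  0.0003]
```

>>> {"op": "move_arm", "data": {"translation": [[0.003,0,0],[0.003,0,-0.0005],[0.003,0,0]], "twist": [0,0,0], "hand": [22,22,22]}}

```text
time: 11.1
position: [0.5774, 0.0752, 0.0919]
tool_rot: [[0.012, 0.37, 0.929], [0.01, 0.929, -0.37], [-1.0, 0.014, 0.007]]
contact_force: [0.5, 0.3, -0.4]
width: 0.0292
```

```bash
python3 -c "
from h import *
show([.5777,.0745,.115])"
```

```text
t 11.1 pos [577.4  75.2  91.9] F [ 0.5  0.3 -0.4] w 29.2
[[0.0118, 0.3699, 0.929], [0.0105, 0.929, -0.37], [-0.9999, 0.0141, 0.0071]] [-25.  28.  19. 105. -12.  48.  68.]
delta tool mm [-23.1  -0.2   0.7] norm [-0.0463 -0.0004  0.0013]
```

The force fell from about 5 N to zero, which means the teeth have snapped into the groove. I'll go on gently to the stop.

>>> {"op": "move_arm", "data": {"translation": [[0.003,0,0.0005],[0.003,0,0],[0.003,0,0]], "twist": [0,0,0], "hand": [22,22,22]}}

```text
time: 11.4
position: [0.5772, 0.0751, 0.0864]
tool_rot: [[0.011, 0.37, 0.929], [0.01, 0.929, -0.37], [-1.0, 0.013, 0.006]]
contact_force: [-0.2, 0.2, -1.0]
width: 0.0294
```

```bash
python3 -c "
from h import *
show([.5777,.0745,.115])"
```

```text
t 11.4 pos [577.2  75.1  86.4] F [-0.2  0.2 -1. ] w 29.4
[[0.0105, 0.3698, 0.929], [0.0102, 0.929, -0.3699], [-0.9999, 0.0134, 0.006]] [-25.  28.  19. 106. -12.  48.  69.]
delta tool mm [-28.6  -0.    0.9] norm [-0.0573 -0.      0.0017]
```

>>> {"op": "move_arm", "data": {"translation": [[0.002,0,0.0005],[0.002,0,0]], "twist": [0,0], "hand": [22,22]}}

```text
time: 11.6
position: [0.5774, 0.075, 0.084]
tool_rot: [[0.01, 0.37, 0.929], [0.01, 0.929, -0.37], [-1.0, 0.013, 0.006]]
contact_force: [-0.8, 0.4, 13.9]
width: 0.0292
```

```bash
python3 -c "
from h import *
show([.5777,.0745,.115])"
```

```text
t 11.6 pos [577.4  75.   84. ] F [-0.8  0.4 13.9] w 29.2
[[0.0103, 0.3698, 0.9291], [0.0101, 0.929, -0.3699], [-0.9999, 0.0132, 0.0059]] [-25.  28.  19. 106. -13.  47.  69.]
delta tool mm [-31.    0.    0.6] norm [-0.0619  0.0001  0.0013]
```

At the hard stop: foot about 42.4 mm below nominal, with about 14 N of push. Next I'll take up the free play gently.

>>> {"op": "move_arm", "data": {"translation": [[0,0,0],[-0.001,0,0],[-0.002,0,0]], "twist": [0,0,0], "hand": [22,22,22]}}

```text
time: 11.9
position: [0.5774, 0.075, 0.0855]
tool_rot: [[0.01, 0.37, 0.929], [0.01, 0.929, -0.37], [-1.0, 0.013, 0.006]]
contact_force: [0.5, 0.7, -1.2]
width: 0.0294
```

```bash
python3 -c "
from h import *
show([.5774,.075,.115])
a=manip.grab_frame('side')
cv2.imwrite('pics/side6.png',cv2.resize(a['color'][150:300,210:350,::-1],None,fx=4,fy=4,interpolation=cv2.INTER_CUBIC))"
```

```text
t 11.9 pos [577.4  75.   85.5] F [ 0.5  0.7 -1.2] w 29.4
[[0.0103, 0.3699, 0.929], [0.0101, 0.929, -0.37], [-0.9999, 0.0132, 0.0058]] [-25.  28.  19. 106. -13.  47.  69.]
delta tool mm [-29.5   0.4   0.2] norm [-0.0589  0.0008  0.0003]
```

View pics/side6.png

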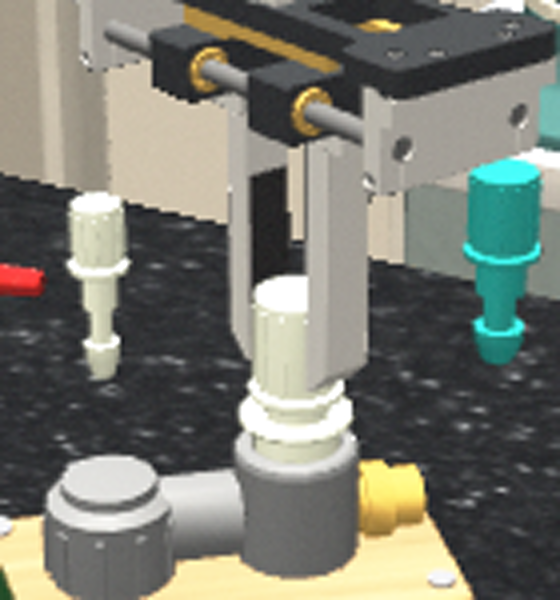

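The plug is seated, with its flange just above the collar at crop (296,395). I'll keep taking up the free play.

>>> {"op": "move_arm", "data": {"translation": [[-0.002,0,0],[-0.002,0,0],[-0.001,0,0]], "twist": [0,0,0], "hand": [22,22,22]}}

```text
time: 12.25
position: [0.5774, 0.075, 0.0885]
tool_rot: [[0.011, 0.37, 0.929], [0.01, 0.929, -0.37], [-1.0, 0.013, 0.006]]
contact_force: [0.2, 0.5, -0.4]
width: 0.0296
```

>>> {"op": "move_arm", "data": {"translation": [[-0.002,0,0],[-0.002,0,0]], "twist": [0,0], "hand": [22,22]}}

```text
time: 12.45
position: [0.5774, 0.075, 0.0906]
tool_rot: [[0.01, 0.37, 0.929], [0.01, 0.929, -0.37], [-1.0, 0.013, 0.006]]
contact_force: [0.0, -0.3, -1.0]
width: 0.0292
```

>>> {"op": "move_arm", "data": {"translation": [[-0.0016,0,0],[-0.0016,0,0]], "twist": [0,0], "hand": [22,22]}}

```text
time: 12.65
position: [0.5774, 0.075, 0.0924]
tool_rot: [[0.011, 0.37, 0.929], [0.01, 0.929, -0.37], [-1.0, 0.013, 0.006]]
contact_force: [-0.2, 0.9, -1.1]
width: 0.0289
```

>>> {"op": "move_arm", "data": {"translation": [[-0.0014,0,0]], "twist": [0], "hand": [22]}}

```text
time: 12.75
position: [0.5774, 0.075, 0.0932]
tool_rot: [[0.011, 0.37, 0.929], [0.01, 0.929, -0.37], [-1.0, 0.013, 0.006]]
contact_force: [0.4, 0.1, -0.7]
width: 0.0293
```

>>> {"op": "move_arm", "data": {"translation": [[-0.0014,0,0]], "twist": [0], "hand": [22]}}

```text
time: 12.85
position: [0.5773, 0.075, 0.0939]
tool_rot: [[0.01, 0.37, 0.929], [0.01, 0.929, -0.37], [-1.0, 0.013, 0.006]]
contact_force: [1.7, -0.5, -4.9]
width: 0.0298
```

>>> {"op": "move_arm", "data": {"translation": [[-0.0014,0,0]], "twist": [0], "hand": [22]}}

```text
time: 12.95
position: [0.5772, 0.075, 0.0943]
tool_rot: [[0.01, 0.37, 0.929], [0.01, 0.929, -0.37], [-1.0, 0.013, 0.006]]
contact_force: [1.7, 0.6, -8.1]
width: 0.0293
```

>>> {"op": "move_arm", "data": {"translation": [[-0.0014,0,0]], "twist": [0], "hand": [22]}}

```text
time: 13.05
position: [0.577, 0.075, 0.0947]
tool_rot: [[0.01, 0.37, 0.929], [0.01, 0.929, -0.37], [-1.0, 0.013, 0.005]]
contact_force: [3.5, 0.9, -9.9]
width: 0.0293
```

>>> {"op": "move_arm", "data": {"translation": [[-0.0014,0,0.0004]], "twist": [0], "hand": [22]}}

```text
time: 13.15
position: [0.577, 0.075, 0.0951]
tool_rot: [[0.009, 0.37, 0.929], [0.01, 0.929, -0.37], [-1.0, 0.013, 0.005]]
contact_force: [4.1, 0.7, -12.5]
width: 0.0292
```

>>> {"op": "move_arm", "data": {"translation": [[-0.0014,0,0.0004]], "twist": [0], "hand": [22]}}

```text
time: 13.25
position: [0.577, 0.075, 0.0955]
tool_rot: [[0.009, 0.37, 0.929], [0.01, 0.929, -0.37], [-1.0, 0.012, 0.005]]
contact_force: [3.6, 1.5, -13.7]
width: 0.0298
```

>>> {"op": "move_arm", "data": {"translation": [[-0.001,0,0.0004]], "twist": [0], "hand": [22]}}

```text
time: 13.35
position: [0.577, 0.075, 0.0956]
tool_rot: [[0.008, 0.37, 0.929], [0.01, 0.929, -0.37], [-1.0, 0.012, 0.004]]
contact_force: [3.0, 1.4, -14.9]
width: 0.0295
```

>>> {"op": "move_arm", "data": {"translation": [[-0.001,0,0.0004]], "twist": [0], "hand": [22]}}

```text
time: 13.45
position: [0.577, 0.075, 0.0958]
tool_rot: [[0.008, 0.369, 0.929], [0.01, 0.929, -0.369], [-1.0, 0.012, 0.004]]
contact_force: [3.1, 1.2, -15.9]
width: 0.0292
```

>>> {"op": "move_arm", "data": {"translation": [[-0.0005,0,0.0003]], "twist": [0], "hand": [22]}}

```text
time: 13.55
position: [0.577, 0.075, 0.0959]
tool_rot: [[0.008, 0.369, 0.929], [0.01, 0.929, -0.369], [-1.0, 0.012, 0.004]]
contact_force: [3.4, 1.5, -16.2]
width: 0.0293
```

>>> {"op": "move_arm", "data": {"translation": [[-0.0006,0,0.0003]], "twist": [0], "hand": [22]}}

```text
time: 13.65
position: [0.577, 0.0749, 0.096]
tool_rot: [[0.007, 0.369, 0.929], [0.01, 0.929, -0.369], [-1.0, 0.012, 0.003]]
contact_force: [3.5, 2.0, -16.4]
width: 0.0297
```

>>> {"op": "move_arm", "data": {"translation": [[0.0012,0,0]], "twist": [0], "hand": [22]}}

```text
time: 13.75
position: [0.577, 0.075, 0.0953]
tool_rot: [[0.007, 0.369, 0.929], [0.01, 0.929, -0.369], [-1.0, 0.012, 0.003]]
contact_force: [4.2, 1.2, -13.7]
width: 0.0291
```

>>> {"op": "move_arm", "data": {"translation": [[0.0005,0,0]], "twist": [0], "hand": [22]}}

```text
time: 13.85
position: [0.5771, 0.0749, 0.0952]
tool_rot: [[0.007, 0.369, 0.929], [0.01, 0.929, -0.369], [-1.0, 0.012, 0.003]]
contact_force: [2.7, 0.5, -13.1]
width: 0.0293
```

>>> {"op": "move_arm", "data": {"translation": [[0.0001,0,0],[0,0,0]], "twist": [0,0], "hand": [22,22]}}

```text
time: 14.05
position: [0.5771, 0.075, 0.0953]
tool_rot: [[0.008, 0.369, 0.929], [0.01, 0.929, -0.369], [-1.0, 0.012, 0.003]]
contact_force: [2.6, 0.6, -12.4]
width: 0.0294
```

>>> {"op": "move_arm", "data": {"translation": [[0,0,0],[0,0,0]], "twist": [0,0], "hand": [22,22]}}

```text
time: 14.25
position: [0.5771, 0.0749, 0.0954]
tool_rot: [[0.008, 0.369, 0.929], [0.01, 0.929, -0.369], [-1.0, 0.012, 0.003]]
contact_force: [2.8, 1.1, -13.1]
width: 0.0298
```

>>> {"op": "move_arm", "data": {"translation": [[0.0003,0,0],[0,0,0]], "twist": [0,0], "hand": [22,22]}}

```text
time: 14.45
position: [0.5772, 0.0749, 0.0953]
tool_rot: [[0.008, 0.369, 0.929], [0.01, 0.929, -0.369], [-1.0, 0.012, 0.004]]
contact_force: [3.3, 0.8, -11.8]
width: 0.0292
```

>>> {"op": "move_arm", "data": {"translation": [[0.0003,0,0],[0.0001,0,0]], "twist": [0,0], "hand": [22,22]}}

```text
time: 14.65
position: [0.5771, 0.0749, 0.0951]
tool_rot: [[0.008, 0.369, 0.929], [0.01, 0.929, -0.369], [-1.0, 0.012, 0.003]]
contact_force: [1.9, 1.4, -12.1]
width: 0.0293
```

>>> {"op": "move_arm", "data": {"translation": [[0.0001,0,0],[0.0001,0,0]], "twist": [0,0], "hand": [22,22]}}

```text
time: 14.85
position: [0.5771, 0.0749, 0.095]
tool_rot: [[0.008, 0.369, 0.929], [0.01, 0.929, -0.369], [-1.0, 0.012, 0.003]]
contact_force: [2.2, 1.0, -10.9]
width: 0.0298
```

>>> {"op": "move_arm", "data": {"translation": [[0.0001,0,0],[0.0001,0,0]], "twist": [0,0], "hand": [22,22]}}

```text
time: 15.05
position: [0.5772, 0.0749, 0.095]
tool_rot: [[0.008, 0.369, 0.929], [0.01, 0.929, -0.369], [-1.0, 0.012, 0.004]]
contact_force: [2.0, 1.9, -11.6]
width: 0.0296
```

```bash
python3 -c "
from h import *
a=manip.grab_frame('side')
show()
cv2.imwrite('pics/side7.png',cv2.resize(a['color'][150:300,210:350,::-1],None,fx=4,fy=4,interpolation=cv2.INTER_CUBIC))"
```

```text
t 15.1 pos [577.2  74.9  95. ] F [  1.9   1.7 -11.5] w 29.7
[[0.0077, 0.3693, 0.9293], [0.0098, 0.9292, -0.3694], [-0.9999, 0.012, 0.0036]] [-25.  28.  19. 105. -12.  49.  68.]
```

View pics/side7.png

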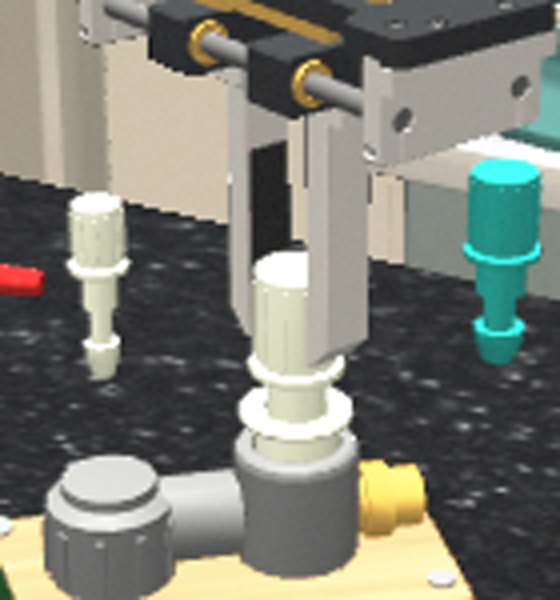

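The ring held at roughly 11–13 N for over a second. The collar rose slightly and the plug stayed retained. Now I'll lower the plug back to its seat gently.

>>> {"op": "move_arm", "data": {"translation": [[0.003,0,0],[0.004,0,0],[0.004,0,0],[0.004,0,0]], "twist": [0,0,0,0], "hand": [22,22,22,22]}}

```text
time: 15.5
position: [0.5783, 0.0747, 0.0886]
tool_rot: [[0.01, 0.37, 0.929], [0.01, 0.929, -0.37], [-1.0, 0.013, 0.006]]
contact_force: [-0.6, 0.3, 0.0]
width: 0.0295
```

>>> {"op": "move_arm", "data": {"translation": [[0.002,0,0],[0,0,0]], "twist": [0,0], "hand": [22,22]}}

```text
time: 15.7
position: [0.5784, 0.0746, 0.0875]
tool_rot: [[0.01, 0.37, 0.929], [0.01, 0.929, -0.37], [-1.0, 0.013, 0.006]]
contact_force: [-0.6, -0.7, 0.1]
width: 0.0296
```

>>> {"op": "move_arm", "data": {"translation": [[0.003,0,-0.001],[0.002,0,0],[0.001,0,0]], "twist": [0,0,0], "hand": [22,22,22]}}

```text
time: 16.0
position: [0.578, 0.0748, 0.0845]
tool_rot: [[0.01, 0.37, 0.929], [0.01, 0.929, -0.37], [-1.0, 0.013, 0.006]]
contact_force: [-0.4, 0.0, -0.5]
width: 0.0292
```

>>> {"op": "move_arm", "data": {"translation": [[0.001,0,0]], "twist": [0], "hand": [22]}}

```text
time: 16.1
position: [0.5781, 0.0748, 0.084]
tool_rot: [[0.011, 0.37, 0.929], [0.01, 0.929, -0.37], [-1.0, 0.013, 0.006]]
contact_force: [-1.2, 0.0, 9.4]
width: 0.0294
```

Seated at the same depth, 84.0 mm. Now I'll relax and open.

>>> {"op": "move_arm", "data": {"translation": [[0,0,0],[0,0,0],[0,0,0],[0,0,0],[0,0,0],[0,0,0],[0,0,0]], "twist": [0,0,0,0,0,0,0], "hand": [22,34,40,50,60,64,64]}}

```text
time: 16.8
position: [0.5783, 0.0749, 0.0842]
tool_rot: [[0.011, 0.37, 0.929], [0.01, 0.929, -0.37], [-1.0, 0.014, 0.006]]
contact_force: [0.2, 0.2, -0.6]
width: 0.0634
```

>>> {"op": "move_arm", "data": {"translation": [[-0.01,0,0],[-0.02,0,0],[-0.03,0,0],[-0.04,0,0],[-0.04,0,0],[-0.04,0,0],[0,0,0]], "twist": [0,0,0,0,0,0,0], "hand": [64,64,64,64,64,64,64]}}

```text
time: 17.5
position: [0.5774, 0.0735, 0.1817]
tool_rot: [[0.012, 0.37, 0.929], [0.01, 0.929, -0.371], [-1.0, 0.014, 0.007]]
contact_force: [-0.2, -0.6, -0.2]
width: 0.0637
```

>>> {"op": "move_arm", "data": {"translation": [[0,0.04,-0.04],[0,0.05,-0.05],[0,0.05,-0.05],[0,0.05,-0.05],[0,0.05,-0.05],[0,0.05,-0.05],[0,0.03,-0.03],[0,0,0]], "twist": [0,0,0,0,0,0,0,0], "hand": [64,64,64,64,64,64,64,64]}}

```text
time: 18.3
position: [0.4843, 0.2878, 0.184]
tool_rot: [[0.014, 0.373, 0.928], [0.01, 0.928, -0.373], [-1.0, 0.015, 0.009]]
contact_force: [0.5, -0.5, 0.6]
width: 0.064
```

```bash
python3 - <<'E'
from h import *
show()
a=manip.grab_frame('side');b=manip.grab_frame('top')
x=cv2.resize(a['color'][150:300,210:350,::-1],(420,450),interpolation=cv2.INTER_CUBIC); y=cv2.resize(b['color'][110:310,150:310,::-1],(360,450),interpolation=cv2.INTER_CUBIC)
cv2.imwrite('pics/fin.png',np.hstack([x,y]))
for f in(a,b):
    C=cloud(f); m=(f['depth']>0)&(np.hypot(C[...,0]-.5775,C[...,1]-.0747)<.03)&(C[...,2]>.1); q=C[m]
    t=q[q[:,2]>.107]; print(len(q),q[:,2].max(),((t.min(0)+t.max(0))/2).round(4),np.median(t[:,2]))
E
```

```text
t 18.3 pos [484.3 287.8 184. ] F [ 0.5 -0.5  0.6] w 64.0
[[0.0139, 0.3732, 0.9276], [0.0104, 0.9276, -0.3734], [-0.9998, 0.0148, 0.0091]] [-47.  19.  16. 104.  -6.  57.  40.]
331 0.11461835930316323 [0.5784 0.0748 0.1109] 0.11294871668108743
302 0.11588436886669712 [0.5772 0.0751 0.1115] 0.11215056052150964
```

View pics/fin.png

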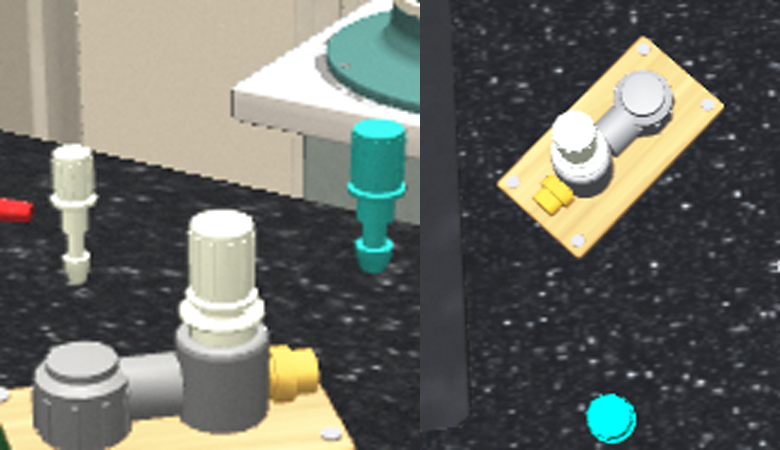

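The plug stands upright in the port. Its top is at about 113 mm, which matches a foot height of 23 mm plus its 90 mm length. The thin and turquoise plugs haven't moved.

```bash
python3 -c "
from h import *
print(manip.hand_in())"
```

```text
the job is handed in; nothing more can be done
None
```

The thick white plug is pressed home in the open port and held by the grab ring. I handed the job in with the gripper clear; the last reading before that was 18.3 s.

- **Insertion:** The teeth resisted with readings up to about 5 N, then the force fell to zero as they snapped into the groove. The plug reached the hard stop with its foot about 42.4 mm below the nominal mouth, against readings of up to 14 N.
- **Tug:** After about 9.5 mm of free play the collar began to rise. While I was finding the right pull, the wrist force peaked at 16.4 N for a moment. I then held it at 11–13 N for about 1.3 s, and the ring held. Up to about 4 N of sideways force was present during the tug, so it was not perfectly straight up.
- **Final state:** I lowered the plug back to the stop with about 9 N, let go and moved the arm away. Both cameras put the plug's top at 112–113 mm, as expected for a seated plug, standing upright. The side view shows the thin plug still standing where it was, and the turquoise plug also untouched.

The tool drifted to a tilt of about 1° that this interface could not correct. The tilt was much the same when I gripped and inserted the plug, so it stayed upright.

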